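# Change over the gas bank and set the shut-off valve two turns open

## Robot

A 6-joint arm with a two-finger parallel gripper is mounted at the origin on the work surface. World frame = base frame: x ahead of the robot, y to its left, z up, the work surface at z = 0. Lengths are in m, angles in rad, forces in N, time in s.
With the tool pointing down it reaches from about 0.3 to 0.775 m from the base axis. Payload 14.6 kg.
Tool frame: the origin (TCP) lies at the very end of the fingers, on their centre line; the grasp point (between the pads) lies 19 mm behind it; z points along the fingers, y is the line along which they close (so a half turn about z gives the same grasp; the last joint's range is limited). The gripper opens to 94 mm and grips with 3 to 60 N. Pads are 16 mm wide; open, the fingers measure 119 mm over their backs; the gripper's body (75 mm by 177 mm) begins 78 mm behind the grasp point.
Start: joints at [-1.268, 0.3, 1.521, -0, 1.321, -0.067], TCP at [0.199, -0.513, 0.182] pointing down, gripper open.
Joint ranges: [-3.03, 3.03], [-0.79, 2.21], [0.23, 2.52], [-1.04, 4.18], [0, 3.07], [-2.55, 2.55]. Speed limits (rad/s): [2.22, 2.22, 2.57, 3.14, 3.14, 3.14].

## Interface

Orientations are given as [roll, pitch, yaw] about the fixed x, y, z axes, in that order (R = Rz(yaw) Ry(pitch) Rx(roll)).
In Python, from station import ctrl gives the robot as it stands.
- The arm moves only by the tool move_arm, never from a script. Its argument "increments" is a list of rows, each a list of 7 numbers: the opening, from 0 (shut) to 1 (fully open), then the shift along the tool's x, y, z in units of 50 mm (1.0 is 50 mm), then the turn, a rotation vector about the tool's x, y, z in rad. In form: [[claw, tx, ty, tz, rx, ry, rz], ...]. A call has 1 to 20 rows; each row shifts and turns the commanded pose from where the row before left it, along the tool's axes as they then stand; what a row does not reach is not made up. A row lasts 1/10 s, in which the tool goes at most 50 mm and 8.59 degrees, less where a joint would pass 70% of its speed; a pose out of reach is approached as far as the arm can. A call is refused whole if a number of a shift passes 1 or a number of a turn 0.15, either way. A call with a gripper value outside its range is refused whole. The fingers move at their own pace and stop on an object; "force" is the grip in N (left out, the last holds). Time passes only in rows, so rows that do not move let the fingers close. It gives the time, the measured TCP pose, the force, the opening and the grip force at its end, in the units of the state.
- ctrl.get_obs(): the state, without advancing time (a new reading comes with each control period).
- ctrl.camera(name): name is "scene" or "top" or "wrist"; returns a dict with "color" (420x560x3 uint8, blue, green, red), "K" (3x3 intrinsics, pixels), "pose" (4x4, takes a point from camera to world coordinates); the wrist camera has in their place "tool_from_camera" (4x4, takes a point from camera to tool coordinates, whose origin is the TCP and whose axes are the flange's). Camera axes: x right, y down, z forward; pixel columns grow to the right and rows downward; lengths in m; the calibration is good to about 2 mm. The wrist camera is an equidistant fisheye: a pixel r from the principal point sees the ray r / f radians off the axis. A picture is of the moment at which its call begins: read the wrist's pose just before it. There is no depth.
- ctrl.hand_in(): hands the job in; it is judged then, once.
Trained networks look in a picture, given as the dict that the camera call returned (one of the last four; its "shot" number tells which), for a name from the list of things; names that differ only in an ending like _2 or _b are one class to them, and where a whole thing is asked for, a point or a joint stands for the part that bears it (a point fixed in the world has none). Each returns a list of dicts, best first, with "conf" (0 to 1); they miss things now and then, are a little off and sometimes report something else, mostly with a low value. They report only what shows in the picture. A call takes as long as a camera call. They do not tell look-alikes from the thing itself.
- ctrl.cut_out(name, picture): "mask" (420x560 bool, what is visible of it) and "centre" ([row, column] in pixels, amid what is visible of it).
The state is a dict: "time_s": time; "qpos": joint angles; "joint_vel": joint speeds; "tau": joint torques, N m; "ee_pos": TCP position; "eef_rot": TCP orientation; "force": force on the tool from outside, world axes, zero at the start; "moment": the same for the moment, N m; "grip_width": finger opening in m; "grip_force": force on a finger pad.
Only numpy, scipy, OpenCV 4.12 (cv2) and the standard library are available. Lean on these libraries where they do the work, as an engineer would, in place of code of your own. Each camera call takes 0.05 s, during which the arm holds its last target. There are 200 camera calls.

## Task

First throw the changeover lever into the detent whose tag carries the raised arrow, so that its knob stands squarely over that hole. Then take the upright crank handle on the valve's handwheel, wind the valve shut (clockwise seen from above) right to its stop, and back it off exactly two full turns. Finish still gripping the crank handle there, with the lever left in its hole and the other things on the bench undisturbed.

Things in the scene. Friction and masses are not known exactly. Their poses are not given: they have to be found in the camera images.
- lever_knob (a point): centre of the black round upright knob (24 mm across, its straight grip from 14 mm below to 14 mm above this point, its top 20 mm above) on the free end of the changeover lever, a flat steel bar that swings level over an aluminium plate with two detent holes; this point is 80 mm above the bench. The bar is 18 mm wide and its top lies 30 mm below this point; the knob does not spin on the bar
- lever_pivot (a point): the lever's vertical pivot axis, 115 mm from the knob's axis horizontally, 46 mm above the bench. At the start the lever stands somewhere near midway between its two holes, which lie 0.6 rad to either side about this axis; the swing only stops 0.25 rad beyond each hole, so the lever can be pushed past. It moves with even friction (about 2 N at the knob) and stays where it is left; a steel pin under the knob shows where it stands over the plate
- marked_notch (a point): centre of the detent hole that has the tag with the raised arrow (tag 40 x 36 mm, lying flat on the lever's plate just outside the hole, arrow pointing at the hole; the other hole has a plain tag), 12 mm above the bench. The hole is 16 mm across in a 26 mm steel ring. With the lever home the knob's axis is straight above this point. Which side is marked changes
- lever (a joint): angle of the lever in rad: 0 midway, growing counter-clockwise from above; +0.6 and -0.6 are the two holes
- valve_axis (a point): centre of the handwheel's rim plane, on its vertical turning axis, 97 mm above the bench. Handwheel of dark steel, rim 110 mm in diameter (centre line) and 12 mm thick, its hub no higher than 110 mm above the bench, on a brass valve body with a 110 x 150 mm foot plate
- crank_handle: the black upright cylindrical crank handle standing on the handwheel's rim, 22 mm across and 46 mm tall; origin at its centre, 130 mm above the bench and 55 mm from the wheel's axis; its underside is 4 mm above the rim. It spins freely on its own pin, so a gripper can go round with it without turning; its own yaw means nothing
- valve_wheel (a joint): turn of the handwheel in rad, 0 = shut against the stop, growing counter-clockwise from above (opening); one turn = 6.283, two turns = 12.566. It starts about 0.4 to 1.15 turns open, has a solid stop at 0 and another beyond 3 turns, turns with even friction (2 to 3 N at the handle) and stays where it is left
- flux_tin: bystander, leave alone: round tin, 66 mm across, 95 mm tall; origin at its underside
- tip_box: bystander, leave alone: small brass cylinder, 40 mm across, 45 mm tall; origin at its underside
- hammer: bystander, leave alone: hammer lying down; origin at its underside
- wire_brush: bystander, leave alone: brush lying down; origin at its underside
- square: bystander, leave alone: flat L-shaped steel square, legs 100 mm, 16 mm thick; origin at its underside
- wire_spool: bystander, leave alone: copper wire spool standing on its flange, 100 mm across, 50 mm tall; origin at its underside
- pipe_offcut: bystander, leave alone: short steel tube on end, 60 mm across, 40 mm tall; origin at its underside
Mind the look-alikes: they are no part of the job. What is shaped like the part that bears valve_axis but purple or turquoise is not meant.

How it is judged:
By the outcome, as a careful person would: the job done as asked, in the order asked, and still so for the second after the job is handed in, while the arm keeps its last pose, push and grip.
It also fails if it takes over 72 s, if anything falls off the work surface, if the arm or the gripper's body presses on something with over 40 N, if the wrist force passes 120 N, or if a joint passes its speed limit or range.

## Working session

There is one attempt and no reset: what is moved stays moved. The work goes in short steps, Python scripts to look and compute and a tool call to move; the robot and the scene stay as the last step left them, time stands still between calls to the robot, and variables do not carry over. Pictures are saved under pics/ and viewed, at most 10 in all, crops included, and the job is handed in when it is done.

Besides the shell and the picture viewer there is one more tool, called after "Call:" by a JSON object that holds its "op" and its "data", one argument or row to a line. move_arm: Moves the arm, as the interface text tells. Its arguments: {"type":"object","properties":{"increments":{"type":"array","items":{"type":"array","items":{"type":"number"}}},"force":{"type":"number"}},"required":["increments"]}

```bash
mkdir -p pics
cat > h.py <<'E'
import numpy as np,cv2
from station import ctrl
def px2z(c,u,v,z):
    K=c["K"];P=c["pose"];d=P[:3,:3]@np.linalg.solve(K,[u,v,1]);o=P[:3,3]
    return o+d*(z-o[2])/d[2]
def proj(c,p):
    P=c["pose"];q=P[:3,:3].T@(np.array(p)-P[:3,3]);q=c["K"]@q;return q[:2]/q[2]
E
python3 - <<'E'
from h import *
ims=[]
Z=dict(lever_knob=.08,lever_pivot=.046,marked_notch=.012,valve_axis=.097,crank_handle=.13)
for n in("scene","top"):
    c=ctrl.camera(n);cv2.imwrite(f"pics/{n}0.png",c["color"])
    print(n,c["pose"][:3,3].round(3),c["K"][0,0])
    for k,z in Z.items():
        for d in ctrl.cut_out(k,c)[:3]:
            r,cc=d["centre"];print(k,round(d["conf"],2),np.round([r,cc]),d["mask"].sum(),px2z(c,cc,r,z).round(4))
print(ctrl.get_obs())
E
```

```text
scene [ 1.507 -0.767  1.048] 489.9171026688127
lever_knob 0.96 [258. 238.] 390 [ 0.6122 -0.1994  0.08  ]
lever_pivot 0.76 [255. 233.] 374 [ 0.5621 -0.1831  0.046 ]
marked_notch 0.64 [189. 329.] 467 [0.4651 0.3162 0.012 ]
marked_notch 0.59 [260. 214.] 176 [ 0.5113 -0.2228  0.012 ]
valve_axis 0.76 [155. 301.] 379 [0.3191 0.3029 0.097 ]
valve_axis 0.74 [190. 329.] 475 [0.5555 0.2221 0.097 ]
valve_axis 0.71 [133. 338.] 309 [0.2873 0.531  0.097 ]
crank_handle 0.64 [187. 319.] 92 [0.5544 0.1763 0.13  ]
crank_handle 0.57 [156. 308.] 58 [0.385  0.2816 0.13  ]
crank_handle 0.45 [135. 342.] 66 [0.3474 0.4917 0.13  ]
top [0.321 0.05  1.272] 411.9263133947549
lever_knob 0.79 [192. 348.] 333 [ 0.575  -0.1722  0.08  ]
lever_knob 0.65 [201. 210.] 461 [0.5553 0.235  0.08  ]
lever_pivot 0.78 [196. 346.] 333 [ 0.5711 -0.1719  0.046 ]
marked_notch 0.47 [222. 364.] 211 [ 0.4948 -0.2289  0.012 ]
valve_axis 0.93 [201. 214.] 714 [0.5527 0.2228 0.097 ]
valve_axis 0.92 [295. 103.] 653 [0.2924 0.5285 0.097 ]
valve_axis 0.88 [282. 188.] 890 [0.3243 0.2939 0.097 ]
crank_handle 0.52 [157. 292.] 511 [ 0.6711 -0.0045  0.13  ]
crank_handle 0.44 [194. 230.] 81 [0.5647 0.1709 0.13  ]
crank_handle 0.41 [276. 106.] 70 [0.3427 0.5094 0.13  ]
{'time_s': 0.6, 'qpos': array([-1.26758105e+00,  2.99919596e-01,  1.52100669e+00, -9.51612946e-06,
        1.32068940e+00, -6.65860164e-02]), 'joint_vel': array([-9.64984282e-05, -1.25414366e-03, -7.71829044e-04,  2.31576639e-04,
       -2.98791102e-04, -4.97250398e-04]), 'tau': array([-4.58111226e-04, -5.31482327e+01, -3.52831686e+01,  7.08181411e-02,
        2.13262334e-02, -1.27184015e-05]), 'ee_pos': array([ 0.19878527, -0.51280852,  0.182132  ]), 'eef_rot': array([-3.14156906e+00,  7.66703153e-06,  3.69803651e-01]), 'force': array([-0.23186559, -0.22921045,  0.22455328]), 'moment': array([ 0.0604356 , -0.07606243,  0.04027281]), 'grip_force': 0.0, 'grip_width': 0.09395545448322917}
```

Run:
```python
import cv2,numpy as np
t=cv2.imread("pics/top0.png");s=cv2.imread("pics/scene0.png")
cv2.imwrite("pics/a.png",cv2.resize(t[130:345,60:420],None,fx=2.2,fy=2.2,interpolation=cv2.INTER_CUBIC))
a=cv2.resize(t[160:260,300:410],(400,364),interpolation=cv2.INTER_CUBIC)
b=cv2.resize(s[215:305,180:279],(400,364),interpolation=cv2.INTER_CUBIC)
cv2.imwrite("pics/b.png",np.hstack([a,b]))
```

```text
(no output)
```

View pics/a.png

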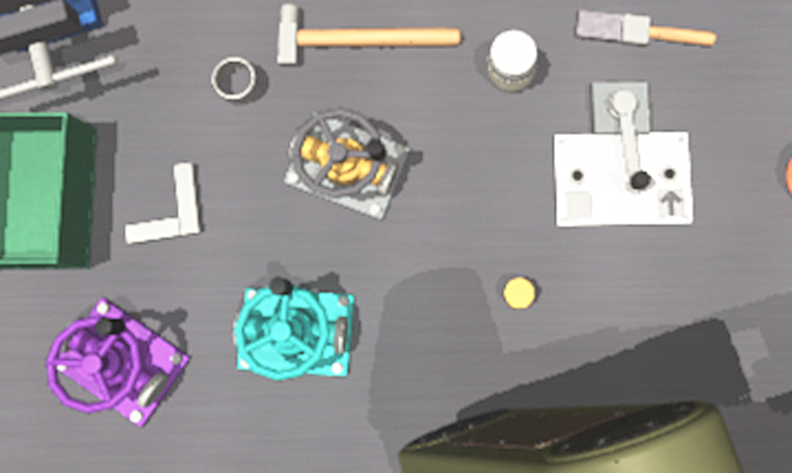

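View pics/b.png

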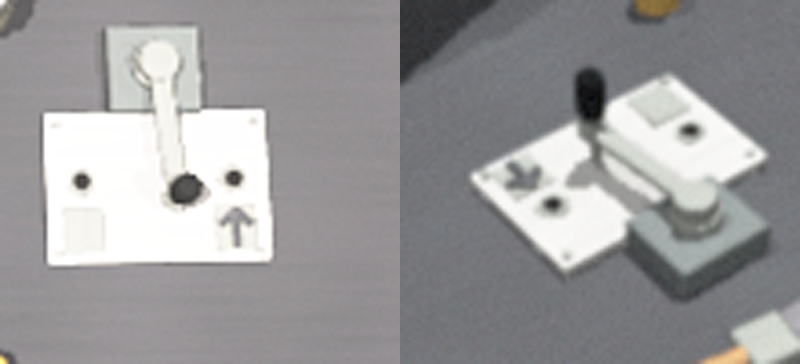

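The picture shows (a.png pixels): the lever's pivot at (623,102), its knob at (640,180), and holes at (577,175) and (669,173). The right hole has the arrow tag, which the scene view confirms, so the target is lever +0.6.

There are three valve candidates: dark wheel with brass body (340,152), turquoise (285,330) and purple (92,365). The dark and brass one fits the description, and its handle is at (376,148).

Next I'll measure these precisely.

```bash
cat > m.py <<'E'
from h import *
from scipy.optimize import least_squares
def blob(img,u,v,r=9,th=70,amin=4):
    g=img.max(2);H,W=g.shape;yy,xx=np.mgrid[:H,:W];m=((g<th)&(np.hypot(xx-u,yy-v)<r)).astype(np.uint8)
    n,l,s,ce=cv2.connectedComponentsWithStats(m);i=1+np.argmax(s[1:,4]);return ce[i],s[i]
E
python3 - <<'E'
from m import *
c=ctrl.camera("top");s=ctrl.camera("scene");t=c["color"]
A=lambda x,y:(300+x/3.636,160+y/3.636)
B=lambda x,y:(180+x*99/400,215+y*90/364)
h1,s1=blob(t,*A(233,178),r=5,th=120);h2,s2=blob(t,*A(82,181),r=5,th=120);print(h1,s1[4],h2,s2[4])
p1,p2=px2z(c,*h1,.012),px2z(c,*h2,.012);print("top holes",p1,p2,np.linalg.norm(p1-p2))
q=s["color"]
g1,r1=blob(q,*B(553-400,204),r=4,th=120);g2,r2=blob(q,*B(690-400,130),r=4,th=120)
P1,P2=px2z(s,*g1,.012),px2z(s,*g2,.012);print("scene holes",P1,P2,np.linalg.norm(P1-P2))
k,ks=blob(t,*A(186,189),r=8,th=80);print("knob top",k,ks,px2z(c,*k,.09))
k,ks=blob(q,*B(590-400,97),r=12,th=80);print("knob scene",k,ks,px2z(s,*k,.082))
m=(p1+p2)/2;d=(p1-p2)[:2];d/=np.linalg.norm(d);n=np.array([-d[1],d[0]]);n*=np.sign(n[0]);pv=m[:2]+n*.115*np.cos(.6);print("pivot",pv)
# valve handle
k,ks=blob(t,60+376/2.2,130+148/2.2,r=7,th=45);print("handle top",k,ks,px2z(c,*k,.145))
for d in ctrl.cut_out("crank_handle",s)[:3]:
    r,cc=d["centre"];print(d["conf"],r,cc,px2z(s,cc,r,.13))
for d in ctrl.cut_out("valve_axis",c)[:1]:
    mk=d["mask"].astype(np.uint8);ct=max(cv2.findContours(mk,0,1)[0],key=len);print(cv2.fitEllipse(ct))
a=cv2.resize(t[175:235,185:250],(433,400),interpolation=cv2.INTER_CUBIC)
b=cv2.resize(q[160:215,290:350],(367,336),interpolation=cv2.INTER_CUBIC);b=cv2.copyMakeBorder(b,0,64,0,0,0)
cv2.imwrite("pics/c.png",np.hstack([a,b]))
E
```

```text
[363.84615385 208.46153846] 13 [322.09090909 209.36363636] 11
top holes [ 0.53786064 -0.23112093  0.012     ] [ 0.53732639 -0.10102346  0.012     ] 0.1300985663144426
scene holes [ 0.53584779 -0.22689894  0.012     ] [ 0.53455183 -0.09647145  0.012     ] 0.1304339286402212
knob top [350.  212.2] [347 208   8   8  25] [ 0.51412258 -0.17272369  0.09      ]
knob scene [226.51685393 238.1011236 ] [223 232   8  14  89] [ 0.52046476 -0.17598855  0.082     ]
pivot [ 0.63250631 -0.16568243]
handle top [234. 199.] [234 198   1   3   3] [0.54819772 0.15950423 0.145     ]
0.6 191.0 326.4 [0.58481915 0.17902788 0.13      ]
0.52 134.9 344.3 [0.35494434 0.49673161 0.13      ]
0.45 184.7 323.8 [0.55279936 0.19790094 0.13      ]
((212.55824279785156, 199.53018188476562), (39.13453674316406, 42.125877380371094), 70.01576232910156)
```

View pics/c.png

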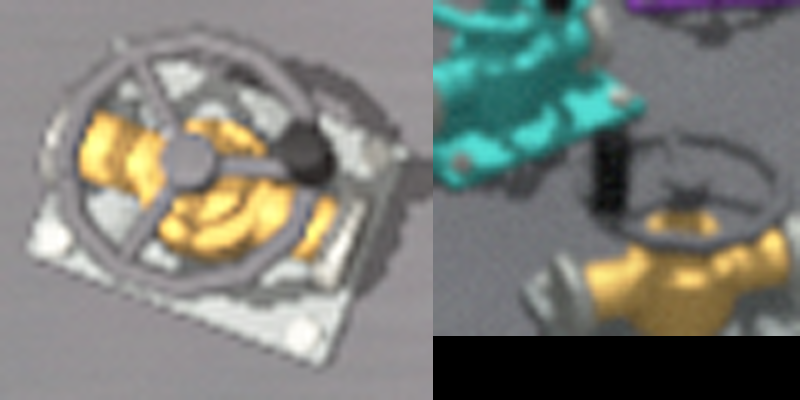

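Call:
{"op": "move_arm", "data": {
  "increments": [
    [1,0.7,-0.34,0,0,0,0],
    [1,0.7,-0.34,0,0,0,0],
    [1,0.7,-0.34,0,0,0,0],
    [1,0.7,-0.34,0,0,0,0],
    [1,0.7,-0.34,0,0,0,0],
    [1,0.7,-0.34,0,0,0,0],
    [1,0.7,-0.34,0,0,0,0],
    [1,0.7,-0.34,0,0,0,0],
    [1,0.7,-0.34,0,0,0,0],
    [1,0.7,-0.34,0,0,0,0],
    [1,0.7,-0.34,0,0,0,0],
    [1,0.7,-0.34,0,0,0,0],
    [1,0,0,0,0,0,0.1],
    [1,0,0,0,0,0,0.1],
    [1,0,0,0,0,0,0.11],
    [1,0,0,0,0,0,0],
    [1,0,0,0,0,0,0]
  ]
}}

```text
time_s: 2.5
ee_pos: [0.5167, -0.1708, 0.1822]
eef_rot: [3.142, -0.0, 0.063]
force: [1.0, -0.1, 1.4]
grip_width: 0.0939
grip_force: 0.0
```

```bash
cat >> m.py <<'E'
from scipy.spatial.transform import Rotation as Ro
def wcam():
    o=ctrl.get_obs();c=ctrl.camera("wrist");T=np.eye(4);T[:3,:3]=Ro.from_euler("xyz",o["eef_rot"]).as_matrix();T[:3,3]=o["ee_pos"]
    c["W"]=T@c["tool_from_camera"];return o,c
def wpx2z(c,u,v,z):
    K=c["K"];x=(u-K[0,2])/K[0,0];y=(v-K[1,2])/K[1,1];r=np.hypot(x,y)+1e-9
    d=c["W"][:3,:3]@[np.sin(r)*x/r,np.sin(r)*y/r,np.cos(r)];p=c["W"][:3,3];return p+d*(z-p[2])/d[2]
def wproj(c,p):
    q=c["W"][:3,:3].T@(np.array(p)-c["W"][:3,3]);r=np.arctan2(np.hypot(q[0],q[1]),q[2]);n=q[:2]/(np.hypot(q[0],q[1])+1e-9)
    return np.array([c["K"][0,2]+c["K"][0,0]*r*n[0],c["K"][1,2]+c["K"][1,1]*r*n[1]])
E
python3 - <<'E'
from m import *
o,c=wcam();print(o["time_s"],o["ee_pos"],o["eef_rot"],c["W"][:3,3],c["K"][0])
for n,p in dict(h1=[.537,-.229,.012],h2=[.536,-.099,.012],knob=[.516,-.173,.1]).items(): print(n,wproj(c,p))
cv2.imwrite("pics/w1.png",c["color"])
E
```

```text
2.5 [ 0.51665007 -0.17084111  0.18218709] [ 3.14158114e+00 -4.44199490e-05  6.29545221e-02] [ 0.58323744 -0.16600951  0.38501037] [325.1922621    0.         276.70817074]
h1 [328.23597964 177.66462982]
h2 [216.81517481 171.57842201]
knob [279.79335426 209.58832449]
```

View pics/w1.png

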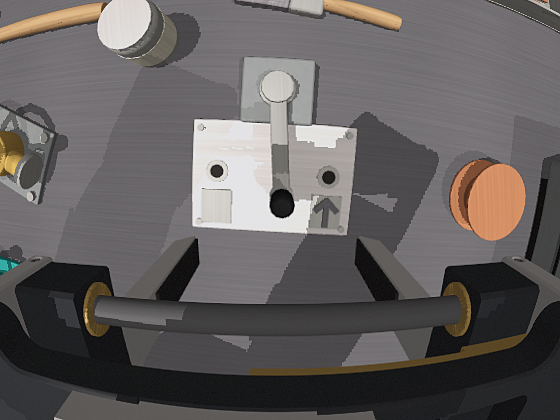

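The wrist view shows the knob at (282,205) with the arrow-tagged hole at (329,177) and the plain-tagged hole at (217,171). These agree with the predicted pixels.

Run:
```python
from m import *
o,c=wcam();t=c["color"]
h1,a=blob(t,329,177,r=6,th=90);h2,b=blob(t,217,171,r=6,th=90);k,ks=blob(t,282,205,r=15,th=60)
print(h1,a[4],h2,b[4],k,ks)
p1,p2=wpx2z(c,*h1,.010),wpx2z(c,*h2,.010);print(p1,p2,np.linalg.norm(p1-p2))
d=(p1-p2)[:2];d/=np.linalg.norm(d);n=np.array([-d[1],d[0]]);n*=np.sign(n[0]);pv=(p1+p2)[:2]/2+n*.115*np.cos(.6)
print("pivot",pv,"plate rot",np.arctan2(n[1],n[0]))
for z in(.08,.09):
    q=wpx2z(c,*k,z);v=pv-q[:2];print(z,q,np.linalg.norm(v),"lever",np.arctan2(v[1],v[0])-np.arctan2(n[1],n[0]))
# pivot cap bright disc seen at (278,88)
print("pivotcap",wpx2z(c,278,88,.055))
```

```text
[328.9537037  176.97222222] 108 [216.97222222 170.9537037 ] 108 [281.55347092 203.54033771] [270 191  24  27 533]
[ 0.53761767 -0.2301555   0.01      ] [ 0.53651176 -0.0988393   0.01      ] 0.1313208639496222
pivot [ 0.63197495 -0.16369809] plate rot 0.008421533451024473
0.08 [ 0.51733846 -0.17481412  0.08      ] 0.11517417038192296 lever 0.08824389767907764
0.09 [ 0.51949856 -0.17452658  0.09      ] 0.11299643256953407 lever 0.08755610940516724
pivotcap [ 0.63012885 -0.16427158  0.055     ]
```

Call:
{"op": "move_arm", "data": {
  "increments": [
    [1,0.01,0.08,0.5,0,0,0],
    [1,0,0,0.5,0,0,0],
    [1,0,0,0.5,0,0,0],
    [1,0,0,0.5,0,0,0],
    [1,0,0,0.36,0,0,0],
    [1,0,0,0,0,0,0],
    [0,0,0,0,0,0,0],
    [0,0,0,0,0,0,0],
    [0,0,0,0,0,0,0],
    [0,0,0,0,0,0,0],
    [0,0,0,0,0,0,0],
    [0,0,0,0,0,0,0]
  ],
  "force": 25
}}

```text
time_s: 3.8
ee_pos: [0.5175, -0.1748, 0.0643]
eef_rot: [3.141, -0.0, 0.06]
force: [0.9, -0.5, -0.9]
grip_width: 0.049
grip_force: 0.0
```

Call:
{"op": "move_arm", "data": {
  "increments": [
    [0,0,0,0,0,0,0],
    [0,0,0,0,0,0,0],
    [0,0,0,0,0,0,0],
    [0,0,0,0,0,0,0],
    [0,0,0,0,0,0,0],
    [0,0.01,0.147,0,0,0,-0.064],
    [0,0.01,0.147,0,0,0,-0.064],
    [0,0.01,0.147,0,0,0,-0.064],
    [0,0.01,0.147,0,0,0,-0.064],
    [0,0.01,0.147,0,0,0,-0.064],
    [0,0.01,0.147,0,0,0,-0.064],
    [0,0.01,0.147,0,0,0,-0.064],
    [0,0.01,0.147,0,0,0,-0.064],
    [0,0,0,0,0,0,0],
    [0,0,0,0,0,0,0]
  ]
}}

```text
time_s: 5.3
ee_pos: [0.5373, -0.2299, 0.0642]
eef_rot: [3.141, 0.0, 0.57]
force: [-1.5, -5.3, 0.5]
grip_width: 0.0224
grip_force: 25.0
```

Run:
```python
from m import *
o,c=wcam();print(o["ee_pos"],o["eef_rot"][2],o["grip_width"],o["grip_force"],o["force"])
pv=np.array([.632,-.1637]);v=pv-o["ee_pos"][:2];print(np.linalg.norm(v),np.arctan2(v[1],v[0])-.0084)
cv2.imwrite("pics/w2.png",cv2.resize(c["color"][20:300,140:420],(600,600),interpolation=cv2.INTER_CUBIC))
```

```text
[ 0.53728378 -0.22989907  0.06415581] 0.5696874785128869 0.02243476161188097 25.001744013279676 [-1.50278817 -5.26718606  0.54318956]
0.11555725738848084 0.6016008307293482
```

View pics/w2.png

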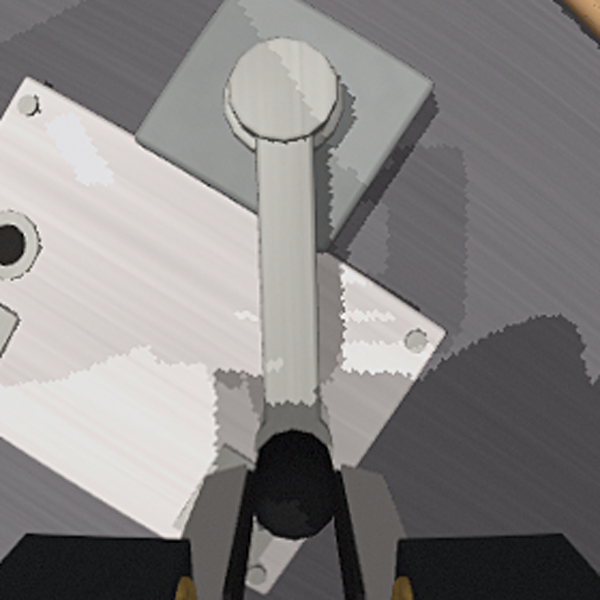

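The view shows the bar lying over the target hole, with its ring hidden under the knob at (295,480). I'll release, rise and measure the result.

Call:
{"op": "move_arm", "data": {
  "increments": [
    [1,0,0,0,0,0,0],
    [1,0,0,0,0,0,0],
    [1,0,0,0,0,0,0],
    [1,0,0,0,0,0,0],
    [1,0,0,-0.4,0,0,0],
    [1,0,0,-0.5,0,0,0],
    [1,0,0,-0.5,0,0,0],
    [1,0,0,-0.5,0,0,0],
    [1,0,0,-0.5,0,0,0],
    [1,0,0,0,0,0,0],
    [1,0,0,0,0,0,0]
  ]
}}

```text
time_s: 6.45
ee_pos: [0.5375, -0.2294, 0.184]
eef_rot: [3.141, -0.0, 0.572]
force: [-0.2, -0.2, 0.4]
grip_width: 0.094
grip_force: 0.0
```

Run:
```python
from m import *
o,c=wcam();t=c["color"];print(o["ee_pos"],o["eef_rot"][2],o["time_s"])
k0=wproj(c,[.5375,-.23,.08]);k,ks=blob(t,*k0,r=20,th=60);h20=wproj(c,[.5365,-.0988,.01]);h2,b=blob(t,*h20,r=8,th=90)
print(k0,k,ks,h20,h2,b)
pv=np.array([.632,-.1637])
q=wpx2z(c,*k,.08);v=pv-q[:2];print(q,np.linalg.norm(v),"lever",np.arctan2(v[1],v[0])-.0084,"h2",wpx2z(c,*h2,.01))
cv2.imwrite("pics/w3.png",cv2.resize(t[60:260,180:400],(660,600),interpolation=cv2.INTER_CUBIC))
```

```text
[ 0.53748057 -0.22938479  0.18398923] 0.5716907475875357 6.45
[278.377334   204.42624109] [276.94532628 203.84479718] [265 189  25  30 567] [184.06166711 133.78461361] [183.52380952 133.07142857] [178 127  12  13 126]
[ 0.53723383 -0.22852567  0.08      ] 0.11481722024605343 lever 0.5915471394799747 h2 [ 0.53688651 -0.09777758  0.01      ]
```

View pics/w3.png

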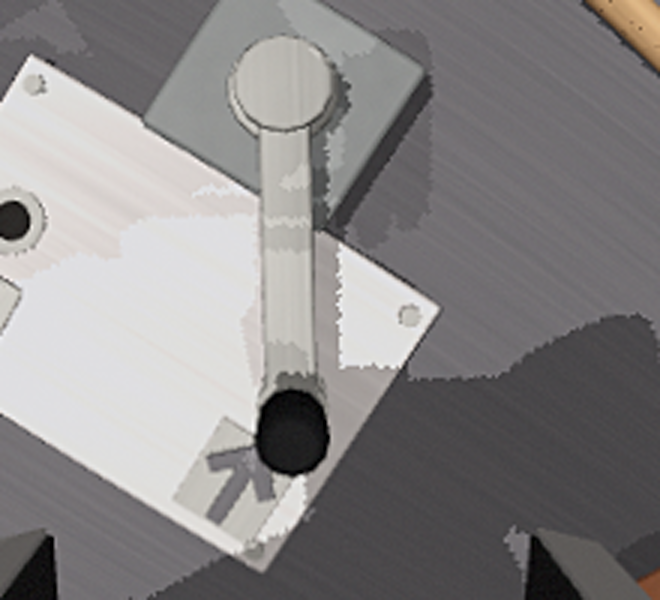

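Call:
{"op": "move_arm", "data": {
  "increments": [
    [1,0.39,-0.55,-0.075,0,0,0],
    [1,0.39,-0.55,-0.075,0,0,0],
    [1,0.39,-0.55,-0.075,0,0,0],
    [1,0.39,-0.55,-0.075,0,0,0],
    [1,0.39,-0.55,-0.075,0,0,0],
    [1,0.39,-0.55,-0.075,0,0,0],
    [1,0.39,-0.55,-0.075,0,0,0],
    [1,0.39,-0.55,-0.075,0,0,0],
    [1,0.39,-0.55,-0.075,0,0,0],
    [1,0.39,-0.55,-0.075,0,0,0],
    [1,0.39,-0.55,-0.075,0,0,0],
    [1,0.39,-0.55,-0.075,0,0,0],
    [1,0,0,0,0,0,0],
    [1,0,0,0,0,0,0]
  ]
}}

```text
time_s: 7.9
ee_pos: [0.5553, 0.1749, 0.2278]
eef_rot: [-3.141, 0.002, 0.573]
force: [-0.2, -0.5, -0.7]
grip_width: 0.094
grip_force: 0.0
```

Run:
```python
from m import *
o,c=wcam();t=c["color"];print(o["ee_pos"],o["eef_rot"],o["time_s"])
print("hub",wproj(c,[.56,.226,.11]),"handle",wproj(c,[.555,.172,.153]))
cv2.imwrite("pics/w4.png",t)
for d in ctrl.cut_out("crank_handle",c)[:2]:print(d["conf"],d["centre"],d["mask"].sum())
```

```text
[0.55525241 0.17493052 0.22781178] [-3.14100501e+00  1.98100835e-03  5.73003469e-01] 7.9
hub [237.33189905 169.7856741 ] handle [280.65760906 213.02055928]
0.63 [208.6, 279.7] 690
0.59 [273.2, 117.6] 272
```

View pics/w4.png

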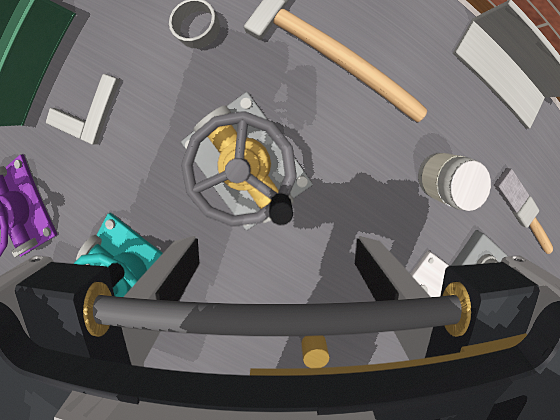

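The wrist view confirms the meant valve: dark wheel and brass body, hub at (237,170), handle at (281,208). The turquoise and purple look-alikes are well to the left.

Run:
```python
from m import *
from scipy.optimize import minimize
from scipy.ndimage import map_coordinates
o,c=wcam();t=c["color"]
g=cv2.GaussianBlur(cv2.cvtColor(t,cv2.COLOR_BGR2GRAY).astype(np.float32),(0,0),1.0)
G=np.hypot(cv2.Sobel(g,5,1,0),cv2.Sobel(g,5,0,1));G=np.minimum(G,np.percentile(G,97))
th=np.linspace(0,2*np.pi,180)
def f(x):
    s=0
    for r in(.061,.049):
        P=np.array([wproj(c,[x[0]+r*np.cos(a),x[1]+r*np.sin(a),.097]) for a in th]);s-=map_coordinates(G,[P[:,1],P[:,0]],order=1).mean()
    return s
best=min((minimize(f,[.558+dx,.224+dy],method="Nelder-Mead") for dx in(-.004,0,.004) for dy in(-.004,0,.004)),key=lambda r:r.fun)
print("wheel",best.x,best.fun,f([.56,.226]))
hub=wpx2z(c,237,170,.109);print("hub",hub)
k,ks=blob(t,280,208,r=17,th=60);print(k,ks)
for z in(.13,.14):
  q=wpx2z(c,*k,z);v=q[:2]-best.x;print(z,q,np.linalg.norm(v),np.arctan2(v[1],v[0]))
T=ctrl.camera("top");print("top hub",px2z(T,213,198.25,.109))
kk,ks=blob(T["color"],348+15,205,r=14,th=60);print("knob top view",kk,ks,px2z(T,*kk,.09))
```

```text
wheel [0.56056359 0.22527981] -168.83079528808594 -163.61328
hub [0.55985235 0.22516649 0.109     ]
[279.35016287 208.11726384] [268 192  24  32 614]
0.13 [0.55390665 0.17117338 0.13      ] 0.054514414386095764 -1.6932152673401284
0.14 [0.55582664 0.17250485 0.14      ] 0.05298712271501596 -1.6603140326245553
top hub [0.55870839 0.22335792 0.109     ]
knob top view [369.5 201. ] [369 201   2   1   2] [ 0.5463238  -0.23155557  0.09      ]
```

Call:
{"op": "move_arm", "data": {
  "increments": [
    [1,-0.06,0.06,0.4,0,0,0],
    [1,0,0,0.5,0,0,0],
    [1,0,0,0.5,0,0,0],
    [1,0,0,0.5,0,0,0],
    [1,0,0,0.28,0,0,0],
    [1,0,0,0,0,0,0],
    [0,0,0,0,0,0,0],
    [0,0,0,0,0,0,0],
    [0,0,0,0,0,0,0],
    [0,0,0,0,0,0,0],
    [0,0,0,0,0,0,0],
    [0,0,0,0,0,0,0],
    [0,0,0,0,0,0,0],
    [0,0,0,0,0,0,0],
    [0,0,0,0,0,0,0],
    [0,0,0,0,0,0,0],
    [0,0,0,0,0,0,0],
    [0,0,0,0,0,0,0]
  ],
  "force": 30
}}

```text
time_s: 9.9
ee_pos: [0.5548, 0.1704, 0.1201]
eef_rot: [3.141, 0.0, 0.572]
force: [0.8, -1.9, -0.4]
grip_width: 0.0208
grip_force: 30.0
```

```bash
cat > st.py <<'E'
from m import *
import sys
C=np.array([float(a) for a in sys.argv[1:3]]) if len(sys.argv)>2 else np.array([.560,.225])
def show():
    o=ctrl.get_obs();v=o["ee_pos"][:2]-C
    print("t",o["time_s"],o["ee_pos"].round(4),"yaw",o["eef_rot"][2].round(4),"r",np.hypot(*v).round(4),"ang",np.arctan2(v[1],v[0]).round(4),"F",o["force"].round(1),"g",o["grip_width"].round(4))
    return o
show()
E
python3 st.py
```

```text
Traceback (most recent call last):
  File "st.py", line 8, in <module>
    show()
    ~~~~^^
  File "st.py", line 6, in show
    print("t",o["time_s"],o["ee_pos"].round(4),"yaw",o["eef_rot"][2].round(4),"r",np.hypot(*v).round(4),"ang",np.arctan2(v[1],v[0]).round(4),"F",o["force"].round(1),"g",o["grip_width"].round(4))
                                                                                                                                                                         ^^^^^^^^^^^^^^^^^^^^^
AttributeError: 'float' object has no attribute 'round'
```

```bash
cat > st.py <<'E'
from m import *
import sys,json
# usage: st.py step_deg n [phi0]  -> state and next rows (commanded circle about C)
C=np.array([.560,.225]);R=.055
o=ctrl.get_obs();v=o["ee_pos"][:2]-C;ph=np.arctan2(v[1],v[0]);psi=o["eef_rot"][2]
a=np.array([np.cos(ph),np.sin(ph)]);b=np.array([-a[1],a[0]]);F=o["force"][:2]
print("t",o["time_s"],o["ee_pos"].round(4),"yaw %.4f r %.4f ang %.2fdeg Frad %.1f Ftan %.1f Fz %.1f g %.4f"%(psi,np.hypot(*v),np.degrees(ph),F@a,F@b,o["force"][2],o["grip_width"]),o["qpos"].round(2)[[0,5]])
if len(sys.argv)>2:
    d=np.radians(float(sys.argv[1]));n=int(sys.argv[2]);p=np.radians(float(sys.argv[3])) if len(sys.argv)>3 else ph
    for i in range(n):
        e=R*np.array([np.cos(p+d)-np.cos(p),np.sin(p+d)-np.sin(p)])/.05;p+=d
        print([0,round(e[0]*np.cos(.572)+e[1]*np.sin(.572),3),round(e[0]*np.sin(.572)-e[1]*np.cos(.572),3),0,0,0,0],end=", ")
    print("\nend",np.degrees(p))
E
python3 st.py -18 6
```

```text
t 9.9 [0.5548 0.1704 0.1201] yaw 0.5718 r 0.0548 ang -95.43deg Frad 1.9 Ftan 1.0 Fz -0.4 g 0.0208 [0.23 1.23]
[0, np.float64(-0.234), np.float64(-0.253), 0, 0, 0, 0], [0, np.float64(-0.144), np.float64(-0.312), 0, 0, 0, 0], [0, np.float64(-0.041), np.float64(-0.342), 0, 0, 0, 0], [0, np.float64(0.067), np.float64(-0.338), 0, 0, 0, 0], [0, np.float64(0.168), np.float64(-0.3), 0, 0, 0, 0], [0, np.float64(0.253), np.float64(-0.234), 0, 0, 0, 0], 
end -203.42525530876358
```

Call:
{"op": "move_arm", "data": {
  "increments": [
    [0,-0.234,-0.253,0,0,0,0],
    [0,-0.144,-0.312,0,0,0,0],
    [0,-0.041,-0.342,0,0,0,0],
    [0,0.067,-0.338,0,0,0,0],
    [0,0.168,-0.3,0,0,0,0],
    [0,0.253,-0.234,0,0,0,0]
  ]
}}

```text
time_s: 10.5
ee_pos: [0.5082, 0.2476, 0.1201]
eef_rot: [-3.141, 0.002, 0.572]
force: [3.9, -6.1, -0.7]
grip_width: 0.0209
grip_force: 30.0
```

```bash
sed -i 's/round(e\[0\]\*np.cos(.572)+e\[1\]\*np.sin(.572),3)/float(round(e[0]*np.cos(.572)+e[1]*np.sin(.572),3))/; s/,round(e\[0\]\*np.sin(.572)-e\[1\]\*np.cos(.572),3)/,float(round(e[0]*np.sin(.572)-e[1]*np.cos(.572),3))/' st.py; python3 st.py -3 4 -203.43
```

```text
t 10.5 [0.5082 0.2476 0.1201] yaw 0.5720 r 0.0565 ang 156.44deg Frad -6.0 Ftan 4.0 Fz -0.7 g 0.0209 [0.39 1.39]
[0, 0.049, -0.031, 0, 0, 0, 0], [0, 0.05, -0.028, 0, 0, 0, 0], [0, 0.052, -0.026, 0, 0, 0, 0], [0, 0.053, -0.023, 0, 0, 0, 0], 
end -215.42999999999998
```

Call:
{"op": "move_arm", "data": {
  "increments": [
    [0,0.099,-0.059,0,0,0,0],
    [0,0.105,-0.049,0,0,0,0],
    [0,0.107,-0.043,0,0,0,0]
  ]
}}

```text
time_s: 10.8
ee_pos: [0.518, 0.2622, 0.1201]
eef_rot: [-3.14, 0.001, 0.572]
force: [-4.3, -0.1, 2.4]
grip_width: 0.0206
grip_force: 30.0
```

```bash
python3 st.py -4 9 -221.4
```

```text
t 10.8 [0.518  0.2622 0.1201] yaw 0.5721 r 0.0561 ang 138.45deg Frad 3.1 Ftan 2.9 Fz 2.4 g 0.0206 [0.41 1.4 ]
[0, 0.075, -0.018, 0, 0, 0, 0], [0, 0.076, -0.013, 0, 0, 0, 0], [0, 0.076, -0.008, 0, 0, 0, 0], [0, 0.077, -0.002, 0, 0, 0, 0], [0, 0.077, 0.003, 0, 0, 0, 0], [0, 0.076, 0.008, 0, 0, 0, 0], [0, 0.076, 0.014, 0, 0, 0, 0], [0, 0.074, 0.019, 0, 0, 0, 0], [0, 0.073, 0.024, 0, 0, 0, 0], 
end -257.4000000000001
```

Call:
{"op": "move_arm", "data": {
  "increments": [
    [0,0.075,-0.018,0,0,0,0],
    [0,0.076,-0.013,0,0,0,0],
    [0,0.076,-0.008,0,0,0,0]
  ],
  "force": 20
}}

```text
time_s: 11.1
ee_pos: [0.5267, 0.27, 0.1201]
eef_rot: [-3.14, 0.001, 0.572]
force: [-5.5, 1.6, 2.5]
grip_width: 0.0211
grip_force: 20.0
```

Call:
{"op": "move_arm", "data": {
  "increments": [
    [0,0.077,-0.002,0,0,0,0],
    [0,0.077,0.003,0,0,0,0],
    [0,0.076,0.008,0,0,0,0]
  ]
}}

```text
time_s: 11.4
ee_pos: [0.5369, 0.2757, 0.1202]
eef_rot: [-3.141, 0.0, 0.572]
force: [-4.1, 2.3, 0.3]
grip_width: 0.0211
grip_force: 20.0
```

Call:
{"op": "move_arm", "data": {
  "increments": [
    [0,0.076,0.014,0,0,0,0],
    [0,0.074,0.019,0,0,0,0],
    [0,0.073,0.024,0,0,0,0]
  ]
}}

```text
time_s: 11.7
ee_pos: [0.5482, 0.2792, 0.1201]
eef_rot: [3.142, -0.0, 0.572]
force: [-3.7, 1.7, 1.0]
grip_width: 0.0215
grip_force: 20.0
```

```bash
python3 st.py -4 18 -257.4;python3 - <<'E'
import numpy as np
from scipy.optimize import least_squares
P=np.array([[.5548,.1704],[.5082,.2476],[.518,.2622],[.5267,.27],[.5369,.2757],[0,0]])
from m import ctrl
P[-1]=ctrl.get_obs()["ee_pos"][:2]
print(least_squares(lambda c:np.hypot(*(P-c).T)-.055,[.56,.225]))
E
```

```text
t 11.7 [0.5482 0.2792 0.1201] yaw 0.5718 r 0.0555 ang 102.28deg Frad 2.4 Ftan 3.3 Fz 1.0 g 0.0215 [0.41 1.41]
[0, 0.071, 0.029, 0, 0, 0, 0], [0, 0.069, 0.034, 0, 0, 0, 0], [0, 0.066, 0.039, 0, 0, 0, 0], [0, 0.064, 0.043, 0, 0, 0, 0], [0, 0.06, 0.047, 0, 0, 0, 0], [0, 0.057, 0.052, 0, 0, 0, 0], [0, 0.053, 0.055, 0, 0, 0, 0], [0, 0.049, 0.059, 0, 0, 0, 0], [0, 0.045, 0.062, 0, 0, 0, 0], [0, 0.04, 0.065, 0, 0, 0, 0], [0, 0.036, 0.068, 0, 0, 0, 0], [0, 0.031, 0.07, 0, 0, 0, 0], [0, 0.026, 0.072, 0, 0, 0, 0], [0, 0.021, 0.074, 0, 0, 0, 0], [0, 0.016, 0.075, 0, 0, 0, 0], [0, 0.01, 0.076, 0, 0, 0, 0], [0, 0.005, 0.077, 0, 0, 0, 0], [0, -0.0, 0.077, 0, 0, 0, 0], 
end -329.4000000000001
     message: `gtol` termination condition is satisfied.
     success: True
      status: 1
         fun: [-7.124e-05  1.189e-04 -9.746e-05 -2.506e-05 -4.991e-05
                1.280e-05]
           x: [ 5.586e-01  2.252e-01]
        cost: 1.6001071208823024e-08
         jac: [[ 6.849e-02  9.977e-01]
               [ 9.137e-01 -4.064e-01]
               [ 7.388e-01 -6.739e-01]
               [ 5.796e-01 -8.149e-01]
               [ 3.942e-01 -9.190e-01]
               [ 1.885e-01 -9.821e-01]]
        grad: [ 1.071e-10  9.225e-12]
  optimality: 1.071410631248897e-10
 active_mask: [ 0.000e+00  0.000e+00]
        nfev: 4
        njev: 4
```

```bash
sed -i 's/\[.560,.225\]/[.5586,.2252]/' st.py; python3 st.py -4 30
```

```text
t 11.7 [0.5482 0.2792 0.1201] yaw 0.5718 r 0.0550 ang 100.90deg Frad 2.4 Ftan 3.3 Fz 1.0 g 0.0215 [0.41 1.41]
[0, 0.07, 0.031, 0, 0, 0, 0], [0, 0.068, 0.036, 0, 0, 0, 0], [0, 0.065, 0.041, 0, 0, 0, 0], [0, 0.062, 0.045, 0, 0, 0, 0], [0, 0.059, 0.049, 0, 0, 0, 0], [0, 0.055, 0.053, 0, 0, 0, 0], [0, 0.052, 0.057, 0, 0, 0, 0], [0, 0.047, 0.06, 0, 0, 0, 0], [0, 0.043, 0.064, 0, 0, 0, 0], [0, 0.039, 0.066, 0, 0, 0, 0], [0, 0.034, 0.069, 0, 0, 0, 0], [0, 0.029, 0.071, 0, 0, 0, 0], [0, 0.024, 0.073, 0, 0, 0, 0], [0, 0.019, 0.074, 0, 0, 0, 0], [0, 0.014, 0.076, 0, 0, 0, 0], [0, 0.008, 0.076, 0, 0, 0, 0], [0, 0.003, 0.077, 0, 0, 0, 0], [0, -0.003, 0.077, 0, 0, 0, 0], [0, -0.008, 0.076, 0, 0, 0, 0], [0, -0.013, 0.076, 0, 0, 0, 0], [0, -0.018, 0.075, 0, 0, 0, 0], [0, -0.024, 0.073, 0, 0, 0, 0], [0, -0.029, 0.071, 0, 0, 0, 0], [0, -0.034, 0.069, 0, 0, 0, 0], [0, -0.038, 0.067, 0, 0, 0, 0], [0, -0.043, 0.064, 0, 0, 0, 0], [0, -0.047, 0.061, 0, 0, 0, 0], [0, -0.051, 0.057, 0, 0, 0, 0], [0, -0.055, 0.053, 0, 0, 0, 0], [0, -0.059, 0.049, 0, 0, 0, 0], 
end -19.096666738966675
```

Call:
{"op": "move_arm", "data": {
  "increments": [
    [0,0.06,0.028,0,0,0,0],
    [0,0.068,0.036,0,0,0,0],
    [0,0.065,0.041,0,0,0,0]
  ]
}}

```text
time_s: 12.0
ee_pos: [0.5591, 0.2802, 0.1202]
eef_rot: [-3.141, -0.0, 0.572]
force: [-2.5, 3.7, 0.3]
grip_width: 0.0213
grip_force: 20.0
```

Call:
{"op": "move_arm", "data": {
  "increments": [
    [0,0.062,0.045,0,0,0,0],
    [0,0.059,0.049,0,0,0,0],
    [0,0.055,0.053,0,0,0,0]
  ]
}}

```text
time_s: 12.3
ee_pos: [0.5707, 0.2789, 0.1202]
eef_rot: [-3.141, -0.001, 0.572]
force: [-0.7, 4.8, 1.1]
grip_width: 0.0209
grip_force: 20.0
```

Call:
{"op": "move_arm", "data": {
  "increments": [
    [0,0.052,0.057,0,0,0,0],
    [0,0.047,0.06,0,0,0,0],
    [0,0.043,0.064,0,0,0,0]
  ]
}}

```text
time_s: 12.6
ee_pos: [0.5816, 0.2751, 0.1202]
eef_rot: [-3.141, -0.001, 0.572]
force: [-0.3, 4.6, -0.4]
grip_width: 0.0212
grip_force: 20.0
```

Call:
{"op": "move_arm", "data": {
  "increments": [
    [0,0.039,0.066,0,0,0,0],
    [0,0.034,0.069,0,0,0,0],
    [0,0.029,0.071,0,0,0,0]
  ]
}}

```text
time_s: 12.9
ee_pos: [0.5917, 0.2692, 0.1202]
eef_rot: [-3.142, -0.002, 0.572]
force: [0.7, 5.5, -0.9]
grip_width: 0.0213
grip_force: 20.0
```

Call:
{"op": "move_arm", "data": {
  "increments": [
    [0,0.024,0.073,0,0,0,0],
    [0,0.019,0.074,0,0,0,0],
    [0,0.014,0.076,0,0,0,0]
  ]
}}

```text
time_s: 13.2
ee_pos: [0.6002, 0.2612, 0.1202]
eef_rot: [3.141, -0.002, 0.572]
force: [0.8, 4.9, -1.7]
grip_width: 0.0212
grip_force: 20.0
```

Call:
{"op": "move_arm", "data": {
  "increments": [
    [0,0.008,0.076,0,0,0,0],
    [0,0.003,0.077,0,0,0,0],
    [0,-0.003,0.077,0,0,0,0]
  ]
}}

```text
time_s: 13.5
ee_pos: [0.6068, 0.2516, 0.1202]
eef_rot: [3.141, -0.002, 0.572]
force: [2.5, 4.8, -0.4]
grip_width: 0.0213
grip_force: 20.0
```

Call:
{"op": "move_arm", "data": {
  "increments": [
    [0,-0.008,0.076,0,0,0,0],
    [0,-0.013,0.076,0,0,0,0],
    [0,-0.018,0.075,0,0,0,0]
  ]
}}

```text
time_s: 13.8
ee_pos: [0.6113, 0.2408, 0.1202]
eef_rot: [3.141, -0.002, 0.572]
force: [2.3, 3.9, -1.2]
grip_width: 0.0214
grip_force: 20.0
```

Call:
{"op": "move_arm", "data": {
  "increments": [
    [0,-0.024,0.073,0,0,0,0],
    [0,-0.029,0.071,0,0,0,0],
    [0,-0.034,0.069,0,0,0,0]
  ]
}}

```text
time_s: 14.1
ee_pos: [0.6134, 0.2293, 0.1202]
eef_rot: [3.141, -0.001, 0.572]
force: [4.1, 3.3, -1.8]
grip_width: 0.0213
grip_force: 20.0
```

Call:
{"op": "move_arm", "data": {
  "increments": [
    [0,-0.038,0.067,0,0,0,0],
    [0,-0.043,0.064,0,0,0,0],
    [0,-0.047,0.061,0,0,0,0]
  ]
}}

```text
time_s: 14.4
ee_pos: [0.613, 0.2176, 0.1202]
eef_rot: [3.141, -0.001, 0.571]
force: [3.8, 1.2, -1.6]
grip_width: 0.0214
grip_force: 20.0
```

```bash
python3 st.py -4 40 -7.1
```

```text
t 14.4 [0.613  0.2176 0.1202] yaw 0.5715 r 0.0550 ang -7.96deg Frad 3.6 Ftan 1.7 Fz -1.6 g 0.0214 [0.29 1.28]
[0, -0.051, 0.057, 0, 0, 0, 0], [0, -0.055, 0.053, 0, 0, 0, 0], [0, -0.059, 0.049, 0, 0, 0, 0], [0, -0.062, 0.045, 0, 0, 0, 0], [0, -0.065, 0.041, 0, 0, 0, 0], [0, -0.068, 0.036, 0, 0, 0, 0], [0, -0.07, 0.031, 0, 0, 0, 0], [0, -0.072, 0.026, 0, 0, 0, 0], [0, -0.074, 0.021, 0, 0, 0, 0], [0, -0.075, 0.016, 0, 0, 0, 0], [0, -0.076, 0.011, 0, 0, 0, 0], [0, -0.077, 0.006, 0, 0, 0, 0], [0, -0.077, 0.0, 0, 0, 0, 0], [0, -0.077, -0.005, 0, 0, 0, 0], [0, -0.076, -0.011, 0, 0, 0, 0], [0, -0.075, -0.016, 0, 0, 0, 0], [0, -0.074, -0.021, 0, 0, 0, 0], [0, -0.072, -0.026, 0, 0, 0, 0], [0, -0.07, -0.031, 0, 0, 0, 0], [0, -0.068, -0.036, 0, 0, 0, 0], [0, -0.065, -0.041, 0, 0, 0, 0], [0, -0.062, -0.045, 0, 0, 0, 0], [0, -0.059, -0.049, 0, 0, 0, 0], [0, -0.055, -0.053, 0, 0, 0, 0], [0, -0.052, -0.057, 0, 0, 0, 0], [0, -0.047, -0.06, 0, 0, 0, 0], [0, -0.043, -0.064, 0, 0, 0, 0], [0, -0.039, -0.066, 0, 0, 0, 0], [0, -0.034, -0.069, 0, 0, 0, 0], [0, -0.029, -0.071, 0, 0, 0, 0], [0, -0.024, -0.073, 0, 0, 0, 0], [0, -0.019, -0.074, 0, 0, 0, 0], [0, -0.013, -0.076, 0, 0, 0, 0], [0, -0.008, -0.076, 0, 0, 0, 0], [0, -0.003, -0.077, 0, 0, 0, 0], [0, 0.003, -0.077, 0, 0, 0, 0], [0, 0.008, -0.076, 0, 0, 0, 0], [0, 0.013, -0.076, 0, 0, 0, 0], [0, 0.018, -0.075, 0, 0, 0, 0], [0, 0.024, -0.073, 0, 0, 0, 0], 
end -167.10000000000014
```

Call:
{"op": "move_arm", "data": {
  "increments": [
    [0,-0.051,0.057,0,0,0,0],
    [0,-0.055,0.053,0,0,0,0],
    [0,-0.059,0.049,0,0,0,0]
  ]
}}

```text
time_s: 14.7
ee_pos: [0.6102, 0.2064, 0.1202]
eef_rot: [3.141, -0.001, 0.572]
force: [4.8, 2.1, -1.2]
grip_width: 0.0215
grip_force: 20.0
```

Call:
{"op": "move_arm", "data": {
  "increments": [
    [0,-0.062,0.045,0,0,0,0],
    [0,-0.065,0.041,0,0,0,0],
    [0,-0.068,0.036,0,0,0,0]
  ]
}}

```text
time_s: 15.0
ee_pos: [0.6038, 0.2003, 0.1201]
eef_rot: [-3.136, -0.002, 0.574]
force: [-13.2, 26.6, 2.3]
grip_width: 0.0212
grip_force: 20.1
```

The wheel has reached the stop: the force jumped to 27 N and the handle slid along the pads. I'll release, re-centre and regrip.

Call:
{"op": "move_arm", "data": {
  "increments": [
    [0.5,0,0,0,0,0,0],
    [0.5,0,0,0,0,0,0],
    [0.5,0,0,0,0,0,0],
    [0.5,0.07,-0.04,0,0,0,0],
    [0.5,0.066,-0.039,0,0,0,0],
    [0.5,0,0,0,0,0,0],
    [0,0,0,0,0,0,0],
    [0,0,0,0,0,0,0],
    [0,0,0,0,0,0,0],
    [0,0,0,0,0,0,0],
    [0,0,0,0,0,0,0],
    [0,0,0,0,0,0,0]
  ],
  "force": 30
}}

```text
time_s: 16.2
ee_pos: [0.6082, 0.2038, 0.1202]
eef_rot: [-3.141, 0.0, 0.572]
force: [-1.3, 1.4, 0.6]
grip_width: 0.0207
grip_force: 30.0
```

```bash
python3 st.py -1 6
python3 - <<'E'
from m import *
o,c=wcam();cv2.imwrite("pics/w5.png",cv2.resize(c["color"][90:290,180:380],(600,600),interpolation=cv2.INTER_CUBIC))
E
```

```text
t 16.2 [0.6082 0.2038 0.1202] yaw 0.5719 r 0.0541 ang -23.35deg Frad -1.7 Ftan 0.8 Fz 0.6 g 0.0207 [0.27 1.26]
[0, -0.016, 0.011, 0, 0, 0, 0], [0, -0.016, 0.01, 0, 0, 0, 0], [0, -0.016, 0.01, 0, 0, 0, 0], [0, -0.017, 0.01, 0, 0, 0, 0], [0, -0.017, 0.009, 0, 0, 0, 0], [0, -0.017, 0.009, 0, 0, 0, 0], 
end -29.347392942693183
```

View pics/w5.png

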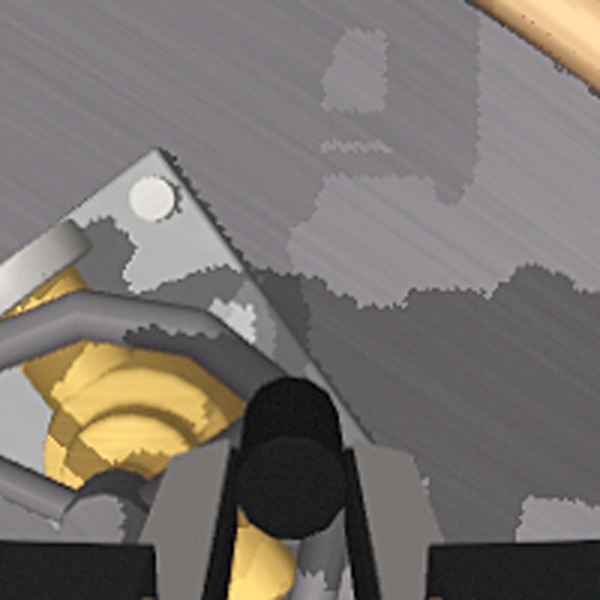

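The crop shows the handle between the pads, with its top at (292,485). I'll check the stop with a gentle clockwise push.

Call:
{"op": "move_arm", "data": {
  "increments": [
    [0,-0.016,0.011,0,0,0,0],
    [0,-0.016,0.01,0,0,0,0],
    [0,-0.016,0.01,0,0,0,0],
    [0,0,0,0,0,0,0],
    [0,0,0,0,0,0,0]
  ]
}}

```text
time_s: 16.75
ee_pos: [0.608, 0.2035, 0.1203]
eef_rot: [-3.14, -0.005, 0.573]
force: [7.3, 16.3, -4.2]
grip_width: 0.021
grip_force: 30.0
```

```bash
python3 st.py
```

```text
t 16.75 [0.608  0.2035 0.1203] yaw 0.5728 r 0.0540 ang -23.74deg Frad 0.1 Ftan 17.9 Fz -4.2 g 0.0210 [0.26 1.26]
```

The stop is confirmed: 18 N tangential with only 0.35 mm of movement. Next is two full turns counter-clockwise.

```bash
sed -i 's/\[.5586,.2252\]/[.5573,.2243]/' st.py; python3 st.py 18 20 -22.3
```

```text
t 16.75 [0.608  0.2035 0.1203] yaw 0.5728 r 0.0548 ang -22.33deg Frad 0.6 Ftan 17.9 Fz -4.2 g 0.0210 [0.26 1.26]
[0, 0.248, -0.239, 0, 0, 0, 0], [0, 0.162, -0.304, 0, 0, 0, 0], [0, 0.06, -0.339, 0, 0, 0, 0], [0, -0.047, -0.341, 0, 0, 0, 0], [0, -0.15, -0.31, 0, 0, 0, 0], [0, -0.239, -0.248, 0, 0, 0, 0], [0, -0.304, -0.162, 0, 0, 0, 0], [0, -0.339, -0.06, 0, 0, 0, 0], [0, -0.341, 0.047, 0, 0, 0, 0], [0, -0.31, 0.15, 0, 0, 0, 0], [0, -0.248, 0.239, 0, 0, 0, 0], [0, -0.162, 0.304, 0, 0, 0, 0], [0, -0.06, 0.339, 0, 0, 0, 0], [0, 0.047, 0.341, 0, 0, 0, 0], [0, 0.15, 0.31, 0, 0, 0, 0], [0, 0.239, 0.248, 0, 0, 0, 0], [0, 0.304, 0.162, 0, 0, 0, 0], [0, 0.339, 0.06, 0, 0, 0, 0], [0, 0.341, -0.047, 0, 0, 0, 0], [0, 0.31, -0.15, 0, 0, 0, 0], 
end 337.7
```

Call:
{"op": "move_arm", "data": {
  "increments": [
    [0,0.048,-0.031,0,0,0,0],
    [0,0.248,-0.239,0,0,0,0],
    [0,0.162,-0.304,0,0,0,0],
    [0,0.06,-0.339,0,0,0,0],
    [0,-0.047,-0.341,0,0,0,0],
    [0,-0.15,-0.31,0,0,0,0],
    [0,-0.239,-0.248,0,0,0,0],
    [0,-0.304,-0.162,0,0,0,0],
    [0,-0.339,-0.06,0,0,0,0],
    [0,-0.341,0.047,0,0,0,0],
    [0,-0.31,0.15,0,0,0,0]
  ]
}}

```text
time_s: 17.85
ee_pos: [0.5062, 0.2457, 0.1202]
eef_rot: [3.141, -0.002, 0.573]
force: [12.6, -0.7, -5.2]
grip_width: 0.0206
grip_force: 30.0
```

```bash
python3 st.py
```

```text
t 17.85 [0.5062 0.2457 0.1202] yaw 0.5726 r 0.0554 ang 157.22deg Frad -11.9 Ftan -4.3 Fz -5.2 g 0.0206 [0.39 1.39]
```

Call:
{"op": "move_arm", "data": {
  "increments": [
    [0,-0.231,0.25,0,0,0,0],
    [0,-0.162,0.304,0,0,0,0],
    [0,-0.06,0.339,0,0,0,0],
    [0,0.047,0.341,0,0,0,0],
    [0,0.15,0.31,0,0,0,0],
    [0,0.239,0.248,0,0,0,0],
    [0,0.304,0.162,0,0,0,0],
    [0,0.339,0.06,0,0,0,0],
    [0,0.341,-0.047,0,0,0,0],
    [0,0.31,-0.15,0,0,0,0]
  ]
}}

```text
time_s: 18.85
ee_pos: [0.6088, 0.2042, 0.12]
eef_rot: [-3.14, 0.002, 0.571]
force: [-18.9, 2.7, 9.0]
grip_width: 0.021
grip_force: 30.0
```

```bash
python3 st.py
```

```text
t 18.85 [0.6088 0.2042 0.12  ] yaw 0.5715 r 0.0552 ang -21.29deg Frad -18.6 Ftan -4.3 Fz 9.0 g 0.0210 [0.27 1.27]
```

Call:
{"op": "move_arm", "data": {
  "increments": [
    [0,0,0,0,0,0,0],
    [0,0,0,0,0,0,0],
    [0,0,0,0,0,0,0]
  ]
}}

```text
time_s: 19.15
ee_pos: [0.6087, 0.2047, 0.1202]
eef_rot: [-3.14, 0.0, 0.573]
force: [-4.6, 4.4, 2.5]
grip_width: 0.0211
grip_force: 30.0
```

```bash
python3 st.py 9 40 -22.3
```

```text
t 19.15 [0.6087 0.2047 0.1202] yaw 0.5726 r 0.0550 ang -20.83deg Frad -5.9 Ftan 2.5 Fz 2.5 g 0.0211 [0.27 1.26]
[0, 0.133, -0.11, 0, 0, 0, 0], [0, 0.115, -0.129, 0, 0, 0, 0], [0, 0.093, -0.145, 0, 0, 0, 0], [0, 0.069, -0.158, 0, 0, 0, 0], [0, 0.043, -0.167, 0, 0, 0, 0], [0, 0.017, -0.172, 0, 0, 0, 0], [0, -0.01, -0.172, 0, 0, 0, 0], [0, -0.037, -0.169, 0, 0, 0, 0], [0, -0.063, -0.161, 0, 0, 0, 0], [0, -0.087, -0.149, 0, 0, 0, 0], [0, -0.11, -0.133, 0, 0, 0, 0], [0, -0.129, -0.115, 0, 0, 0, 0], [0, -0.145, -0.093, 0, 0, 0, 0], [0, -0.158, -0.069, 0, 0, 0, 0], [0, -0.167, -0.043, 0, 0, 0, 0], [0, -0.172, -0.017, 0, 0, 0, 0], [0, -0.172, 0.01, 0, 0, 0, 0], [0, -0.169, 0.037, 0, 0, 0, 0], [0, -0.161, 0.063, 0, 0, 0, 0], [0, -0.149, 0.087, 0, 0, 0, 0], [0, -0.133, 0.11, 0, 0, 0, 0], [0, -0.115, 0.129, 0, 0, 0, 0], [0, -0.093, 0.145, 0, 0, 0, 0], [0, -0.069, 0.158, 0, 0, 0, 0], [0, -0.043, 0.167, 0, 0, 0, 0], [0, -0.017, 0.172, 0, 0, 0, 0], [0, 0.01, 0.172, 0, 0, 0, 0], [0, 0.037, 0.169, 0, 0, 0, 0], [0, 0.063, 0.161, 0, 0, 0, 0], [0, 0.087, 0.149, 0, 0, 0, 0], [0, 0.11, 0.133, 0, 0, 0, 0], [0, 0.129, 0.115, 0, 0, 0, 0], [0, 0.145, 0.093, 0, 0, 0, 0], [0, 0.158, 0.069, 0, 0, 0, 0], [0, 0.167, 0.043, 0, 0, 0, 0], [0, 0.172, 0.017, 0, 0, 0, 0], [0, 0.172, -0.01, 0, 0, 0, 0], [0, 0.169, -0.037, 0, 0, 0, 0], [0, 0.161, -0.063, 0, 0, 0, 0], [0, 0.149, -0.087, 0, 0, 0, 0], 
end 337.7
```

Call:
{"op": "move_arm", "data": {
  "increments": [
    [0,0.116,-0.121,0,0,0,0],
    [0,0.115,-0.129,0,0,0,0],
    [0,0.093,-0.145,0,0,0,0],
    [0,0.069,-0.158,0,0,0,0],
    [0,0.043,-0.167,0,0,0,0],
    [0,0.017,-0.172,0,0,0,0],
    [0,-0.01,-0.172,0,0,0,0],
    [0,-0.037,-0.169,0,0,0,0],
    [0,-0.063,-0.161,0,0,0,0],
    [0,-0.087,-0.149,0,0,0,0],
    [0,0,0,0,0,0,0],
    [0,0,0,0,0,0,0]
  ]
}}

```text
time_s: 20.35
ee_pos: [0.5779, 0.2754, 0.1201]
eef_rot: [3.141, 0.001, 0.572]
force: [-4.9, -6.3, 3.4]
grip_width: 0.0207
grip_force: 30.0
```

Call:
{"op": "move_arm", "data": {
  "increments": [
    [0,-0.11,-0.133,0,0,0,0],
    [0,-0.129,-0.115,0,0,0,0],
    [0,-0.145,-0.093,0,0,0,0],
    [0,-0.158,-0.069,0,0,0,0],
    [0,-0.167,-0.043,0,0,0,0],
    [0,-0.172,-0.017,0,0,0,0],
    [0,-0.172,0.01,0,0,0,0],
    [0,-0.169,0.037,0,0,0,0],
    [0,-0.161,0.063,0,0,0,0],
    [0,-0.149,0.087,0,0,0,0],
    [0,0,0,0,0,0,0],
    [0,0,0,0,0,0,0]
  ]
}}

```text
time_s: 21.55
ee_pos: [0.5062, 0.245, 0.1202]
eef_rot: [-3.141, 0.001, 0.571]
force: [-1.8, -1.5, 1.1]
grip_width: 0.0209
grip_force: 30.0
```

Call:
{"op": "move_arm", "data": {
  "increments": [
    [0,-0.133,0.11,0,0,0,0],
    [0,-0.115,0.129,0,0,0,0],
    [0,-0.093,0.145,0,0,0,0],
    [0,-0.069,0.158,0,0,0,0],
    [0,-0.043,0.167,0,0,0,0],
    [0,-0.017,0.172,0,0,0,0],
    [0,0.01,0.172,0,0,0,0],
    [0,0.037,0.169,0,0,0,0],
    [0,0.063,0.161,0,0,0,0],
    [0,0.087,0.149,0,0,0,0],
    [0,0,0,0,0,0,0],
    [0,0,0,0,0,0,0]
  ]
}}

```text
time_s: 22.75
ee_pos: [0.5372, 0.1732, 0.1202]
eef_rot: [3.14, -0.0, 0.571]
force: [0.6, -4.0, 1.6]
grip_width: 0.021
grip_force: 30.0
```

Call:
{"op": "move_arm", "data": {
  "increments": [
    [0,0.11,0.133,0,0,0,0],
    [0,0.129,0.115,0,0,0,0],
    [0,0.145,0.093,0,0,0,0],
    [0,0.158,0.069,0,0,0,0],
    [0,0.167,0.043,0,0,0,0],
    [0,0.172,0.017,0,0,0,0],
    [0,0.172,-0.01,0,0,0,0],
    [0,0.169,-0.037,0,0,0,0],
    [0,0.161,-0.063,0,0,0,0],
    [0,0,0,0,0,0,0],
    [0,0,0,0,0,0,0],
    [0,0,0,0,0,0,0]
  ]
}}

```text
time_s: 23.95
ee_pos: [0.6044, 0.1962, 0.1202]
eef_rot: [-3.141, -0.001, 0.572]
force: [-0.5, 2.8, 1.3]
grip_width: 0.0208
grip_force: 30.0
```

```bash
python3 st.py
```

```text
t 23.95 [0.6044 0.1962 0.1202] yaw 0.5720 r 0.0549 ang -30.82deg Frad -1.9 Ftan 2.1 Fz 1.3 g 0.0208 [0.26 1.25]
```

Run:
```python
import numpy as np
from scipy.optimize import least_squares
P=np.array([[.5779,.2754],[.5062,.245],[.5372,.1732],[.6044,.1962]])
r=least_squares(lambda c:np.hypot(*(P-c[:2]).T)-.055,[.558,.225]);C=r.x;print(C,r.fun)
for p in([.6044,.1962],[.6087,.2047],[.608,.2035],[.6082,.2038],[.6038,.2003]):
    v=np.array(p)-C;print(p,np.hypot(*v),np.degrees(np.arctan2(v[1],v[0])))
```

```text
[0.55720685 0.22443702] [ 3.92639520e-06 -4.22743430e-06  4.60101201e-06 -4.34035727e-06]
[0.6044, 0.1962] 0.05499565964273188 -30.89329641934091
[0.6087, 0.2047] 0.055146118183444066 -20.971531659220123
[0.608, 0.2035] 0.054939082498696945 -22.40153599893115
[0.6082, 0.2038] 0.0550107974356123 -22.033267051539777
[0.6038, 0.2003] 0.05247396733775726 -27.38586986161102
```

Call:
{"op": "move_arm", "data": {
  "increments": [
    [0,0.073,-0.038,0,0,0,0],
    [0,0.068,-0.044,0,0,0,0],
    [0,0,0,0,0,0,0],
    [0,0,0,0,0,0,0],
    [0,0,0,0,0,0,0]
  ]
}}

```text
time_s: 24.45
ee_pos: [0.6081, 0.2036, 0.1202]
eef_rot: [-3.141, -0.0, 0.572]
force: [-1.5, 3.2, 1.8]
grip_width: 0.0209
grip_force: 30.0
```

```bash
sed -i 's/\[.5573,.2243\]/[.5572,.2244]/' st.py; python3 st.py
python3 - <<'E'
from m import *
T=ctrl.camera("scene");t=T["color"]
k,ks=blob(t,*proj(T,[.5375,-.229,.082]),r=12,th=80);print("knob scene",k,ks,px2z(T,*k,.082))
a=cv2.resize(t[210:305,180:279],(450,432),interpolation=cv2.INTER_CUBIC);b=cv2.resize(t[110:215,280:360],(330,432),interpolation=cv2.INTER_CUBIC)
cv2.imwrite("pics/s2.png",np.hstack([a,b]))
E
```

```text
t 24.45 [0.6081 0.2036 0.1202] yaw 0.5720 r 0.0550 ang -22.23deg Frad -2.6 Ftan 2.4 Fz 1.8 g 0.0209 [0.27 1.26]
knob scene [215.29268293 248.8902439 ] [212 243   7  14  82] [ 0.53962661 -0.22939752  0.082     ]
```

View pics/s2.png

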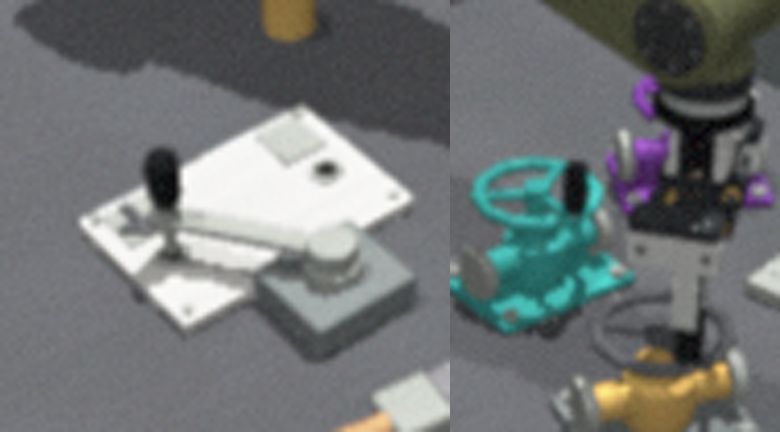

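The scene crop shows the lever's pin at (173,245) standing in the marked hole's ring, and the gripper holding the crank handle on the brass valve. The wheel is back at the stop angle after two turns (-22.2° now, -22.4° at the stop).

```bash
python3 -c "
from station import ctrl
print(ctrl.hand_in())"
```

```text
the job is handed in; nothing more can be done
None
```

I handed the job in at about 24.5 s of the 72 s: the lever is in the arrow-marked hole to within about 1 mm, the valve was wound shut to its stop and backed off two turns to within about 0.2°, and the gripper still holds the crank handle; no verdict came back.

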